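# Check the register mark with the digital microscope

### The arm

A 7-joint arm with a two-finger parallel gripper is mounted at the origin on the work surface. World frame = base frame: x ahead of the robot, y to its left, z up, the work surface at z = 0. Lengths are in m, angles in rad, forces in N, time in s.
With the tool pointing down it reaches from about 0.425 to 0.925 m from the base axis. Payload 6.8 kg.
Tool frame: the origin (TCP) lies between the finger pads; the fingertips stand 14 mm ahead of it and the grasp point (between the pads) lies 5 mm behind it (ctrl.tip_extent is the x of the fingertips in the tool frame, in m); x points along the fingers, y is the direction in which the jaws open and shut, and the axes are right-handed (so a half turn about x gives the same grasp; the last joint's range is limited). The gripper opens to 88 mm and grips with 3 to 60 N. Pads are 20 mm wide; open, the fingers measure 115 mm over their backs; the gripper's body (75 mm by 178 mm) begins 61 mm behind the grasp point.
Start: joints at [-1.43, 0.477, 0.022, 1.555, -0.011, 1.109, -0.083], TCP at [0.166, 0.654, 0.237] pointing down, gripper open.
Joint ranges: [-2.96, 2.96], [-0.34, 2.1], [-1.41, 1.46], [0.24, 2.44], [-1.37, 4.51], [0.17, 1.92], [-2.96, 2.96]. Speed limits (rad/s): [2.39, 2.39, 3.14, 3.14, 3.14, 3.14, 3.14].

### API

Orientations are given as a unit quaternion [x, y, z, w].
In Python, from plant import ctrl, grab_frame gives the robot as it stands.
- The arm moves only by the shell command python3 -m handwheel 'ROWS'. ROWS is text: rows parted by semicolons, each of 7 numbers parted by spaces: the turn, a rotation vector about the tool's x, y, z in rad, then the shift along the tool's x, y, z in m, then the closure, from 0 (fully open) to 1 (shut). In form: ax ay az x y z claw; .... A call has exactly 8 rows; each row shifts and turns the commanded pose from where the row before left it, along the tool's axes as they then stand; what a row does not reach is not made up. A row lasts 1/12 s, in which the tool goes at most 41.7 mm and 7.16 degrees, less where a joint would pass 70% of its speed; a pose out of reach is approached as far as the arm can. A call is refused whole if a number of a shift passes 0.0417 or a number of a turn 0.125, either way. A call with a gripper value outside its range is refused whole. The fingers move at their own pace and stop on an object; the grip force is fixed at half the most. Time passes only in rows, so rows that do not move let the fingers close, or fill a call up. It gives the time, the measured TCP pose, the force and the opening at its end, in the units of the state.
- ctrl.get_obs(): the state, without advancing time (a new reading comes with each control period).
- grab_frame(name): name is "scene" or "side" or "wrist"; returns a dict with "img" (400x640x3 uint8, red, green, blue), "range_z" (400x640 float32, m along the optical axis (not along the pixel's ray), 0 where there is no reading), "fx", "fy", "cx", "cy" (pixels), "k1" (the pictures are not rectified: a ray, as slopes to the right and down, at radius r is drawn at 1 + k1 r^2 times it, then the intrinsics apply), "extrinsics" (4x4, takes a point from camera to world coordinates); the wrist camera has in their place "T_tool_cam" (4x4, takes a point from camera to tool coordinates, whose origin is the TCP and whose axes are the tool frame's). Camera axes: x right, y up, looking along -z (the intrinsics and any distortion apply to the point x, -y, -z); pixel columns grow to the right and rows downward; lengths in m; the calibration is good to about 2 mm. A picture is of the moment at which its call begins: read the wrist's pose just before it.
- ctrl.job_done(): hands the job in, once; it reports no verdict.
The state is a dict: "time": time; "q": joint angles; "qd": joint speeds; "effort": joint torques, N m; "eef_pos": TCP position; "eef_rot": TCP orientation; "wrist_force": force on the tool from outside, world axes, zero at the start; "ft_torque": the same for the moment, N m; "finger_gap": opening from 0.0 (shut) to 1.0 (fully open).
Only numpy, scipy, OpenCV 4.12 (cv2) and the standard library are available. Lean on these libraries where they do the work, as an engineer would, in place of code of your own. Each camera call takes 0.05 s, during which the arm holds its last target.

### The job

Lower the register frame gently, without letting it slam, until it lies flat over the forme; touch only its rails or blue grip, never the clear sheet, because the type under it is inked. Then take the digital microscope out of its dock, carry it upright over what stands between, without disturbing anything, and bring it over the red mark on the sheet. Finish while still holding it there, still and upright, about 1 cm above the sheet and not touching it, centred on the mark, with the microscope's narrow faces (one has the button) parallel to the hinge line, either way round, so that the picture on the tablet is square.

Things in the scene. Friction and masses are not known exactly. Their poses are not given: they have to be found in the camera images.
- jig: Register jig, fixed to the bench: plywood board 240 (x) x 260 (y) x 18 mm with an inked forme on it (top 41 mm above the bench) between two aluminium side rests. Origin on the bench, 10 mm nearer the front than the board's centre; z up, x from the front (robot) side towards the hinge, y left along the hinge line.
- frame (a joint): Angle of the aluminium frame hinged on the far (+x) side of the jig, rad: 0 = closed, flat on the side rests; grows as its front edge rises. At 1.57 it stands upright. The hinge is stiff: the frame stays where it is left; closing it takes 1 to 4 N at the grip.
- frame_hinge (a point): Mid-width point of the hinge line, on the frame's underside (x 112, y 0, z 43.5 mm in the jig's frame). Turns with the frame: x away from its front rail, y along the hinge, z its upper normal. Frame: 260 mm wide, 10 thick (local z 0 to 10); front rail plus blue grip span local x -194 to -243 mm (grip 130 mm wide); side rails 22 mm wide.
- frame_grip (a point): Point on the upper face of the frame at its front, in the middle of the width, where the 26 mm wide aluminium front rail meets the 24 mm blue grip: local x = -224, z = 10 mm from frame_hinge. Same axes. The place to push or pinch the frame.
- sheet: The clear rigid sheet, 3 mm thick, that fills the frame between the rails (local x -194 to -20, y -108 to +108 mm of the frame). Its upper face is 5 mm above the frame's underside, 5 mm below the upper face of the rails. Origin and axes as frame_hinge.
- mark (a point): Centre of the red register mark (a cross in a circle, 26 mm across) printed on the upper face of the clear sheet. Axes as the frame's; with the frame closed it is 48.5 mm above the bench and its z points up.
- microscope: White wireless microscope upright in its dock, 115 mm tall, 80 to 200 g. Clear round nose, diameter 32, 20 mm long, at the bottom; above it a housing 46 (x) x 32 (y) mm with a blue band and a round blue button on the narrow -x face. Origin: centre of the nose's lower end; z up. Grip it across the 32 mm (y), about 85 mm above the origin.
- dock: Black charging dock, fixed, 80 x 72 x 22 mm, with a round socket 36 mm in diameter and 14 mm deep in which the microscope's nose stands (nose end 8 mm above the bench). Origin on the bench under the socket. It stands to the left or to the right of the jig.
- furniture_rack: Bystander: wooden rack of upright furniture strips, 260 x 60 x 95 mm high, long side roughly along world x, between the jig and the left-hand (+y) place; an obstacle to carry over. Origin at its underside; z up.
- ink_tin_red: Bystander: round steel ink tin with red band, diameter 77, 86 mm high, right of the jig (-y); an obstacle. Origin at its underside; z up.
- ink_tin_blue: Bystander: the same with a blue band, an obstacle. Origin at its underside; z up.
- quoin_tin: Bystander: open round steel tin of quoins, diameter 80, 32 mm high; stands on the side of the jig where the dock is not. Origin at its underside; z up.
- composing_stick: Bystander: steel composing stick with type, 50 x 240 x 25 mm, lying at the left near the robot. Origin at its underside; z up.
- planer: Bystander: wooden planer block with a dark band, 85 x 150 x 38 mm, at the right near the robot. Origin at its underside; z up.
- mallet: Bystander: wooden mallet, about 230 mm long, 64 mm high, far right. Origin at its underside; z up.
- brayer: Bystander: ink roller with orange handle, about 190 mm long, 45 mm high, far left. Origin at its underside; z up.
Not all that is in view belongs to the job. What is shaped like the dock but turquoise is not meant. There is more than one size of the microscope; the job needs the larger.

How it is judged:
On the way, in this order (a step that is already met when the one before it is completed fails the run):
1. the frame lies closed over the forme (within 0.03 rad), the microscope still in its dock (value of joint frame below 0.03 rad and distance between microscope and dock below 0.03 m), for 0.2 s.
2. the microscope is lifted clear of the dock in the fingers, the frame still closed (value of joint frame below 0.03 rad and z of microscope in the frame of dock above 0.05 m and contact force between microscope and the fingers above 1 N), for 0.1 s.
At the end, for the whole second after the job is handed in: Frame closed within 0.03 rad; microscope held in the fingers, still, upright within 0.10 rad, nose centred within 8 mm of the red mark and 3 to 20 mm above the sheet, its x axis along the jig's within 0.12 rad either way round, touching no part of the jig (value of joint frame below 0.03 rad and horizontal distance between microscope and mark below 0.008 m and z of microscope in the frame of mark between 0.003 and 0.02 m and angle between microscope's own z axis and vertical below 0.1 rad and angle between the x axis of microscope and the x axis of jig, either way round below 0.12 rad and linear speed of microscope below 0.02 m/s and contact force between microscope and the fingers above 1 N and contact force between microscope and jig below 0.05 N); the arm keeps its last pose, push and grip.
It fails at once if something touches the clear sheet (over 0.3 N) (contact force between sheet and anything else above 0.3 N).
It fails at once if the frame slams (closes faster than 2 rad/s) (velocity of joint frame below -2 rad/s).
It fails at once if the microscope is tipped more than 0.5 rad (angle between microscope's own z axis and vertical above 0.5 rad).
It fails at once if a bystander (rack, ink tins, quoin tin, composing stick, planer, mallet, brayer) is moved more than 15 mm (distance of any of furniture_rack, ink_tin_red, ink_tin_blue, quoin_tin, composing_stick, planer, mallet, brayer from where it was at the start of the episode above 0.015 m).
It also fails if it takes over 72 s, if anything falls off the work surface, if the arm or the gripper's body presses on something with over 40 N, if the wrist force passes 120 N, or if a joint passes its speed limit or range.

## Working session

There is one attempt and no reset: what is moved stays moved. The work goes in short steps, Python scripts to look and compute and a shell command to move; the robot and the scene stay as the last step left them, time stands still between calls to the robot, and variables do not carry over. Pictures are saved under pics/ and viewed, and the job is handed in when it is done.

```bash
ls; mkdir -p pics; cat > h.py <<'E'
import numpy as np, cv2
from plant import ctrl, grab_frame
from scipy.spatial.transform import Rotation as R
def snap(name,fn):
    o=ctrl.get_obs(); f=grab_frame(name)
    if 'extrinsics' not in f:
        T=np.eye(4);T[:3,:3]=R.from_quat(o['eef_rot']).as_matrix();T[:3,3]=o['eef_pos']
        f['extrinsics']=T@f['T_tool_cam']
    cv2.imwrite('pics/%s.png'%fn,f['img'][:,:,::-1])
    np.savez('pics/%s.npz'%fn,**f)
    return f
def ray(f,u,v):
    K=np.array([[f['fx'],0,f['cx']],[0,f['fy'],f['cy']],[0,0,1.]],float)
    p=cv2.undistortPoints(np.array([[[u,v]]],float),K,np.array([float(f['k1']),0,0,0]))[0,0]
    return np.array([p[0],-p[1],-1.])
def onplane(f,u,v,z):
    d=ray(f,u,v);E=f['extrinsics'];d=E[:3,:3]@d;o=E[:3,3]
    return o+d*(z-o[2])/d[2]
def dep(f,u,v):
    r=float(f['range_z'][int(round(v)),int(round(u))]);E=f['extrinsics']
    return E[:3,:3]@(ray(f,u,v)*r)+E[:3,3]
def proj(f,P):
    E=np.linalg.inv(f['extrinsics']);c=E[:3,:3]@np.array(P)+E[:3,3]
    a,b=c[0]/-c[2],-c[1]/-c[2];k=1+float(f['k1'])*(a*a+b*b)
    return f['fx']*a*k+f['cx'],f['fy']*b*k+f['cy']
def load(fn): return dict(np.load('pics/%s.npz'%fn))
E
python3 - <<'E'
from h import *
for n in ['scene','side','wrist']:
    f=snap(n,n+'0'); print(n,f['fx'],f['k1'],np.round(f['extrinsics'],3).tolist())
o=ctrl.get_obs();print(o,ctrl.tip_extent)
print(np.round(R.from_quat(o['eef_rot']).as_matrix(),3))
E
```

```text
pics
scene 491.6427785220938 -0.14491271668081984 [[0.466, -0.706, 0.533, 1.547], [0.885, 0.365, -0.289, -0.569], [0.009, 0.606, 0.795, 1.635], [0.0, 0.0, 0.0, 1.0]]
side 404.1976914884483 -0.1047183242290912 [[0.93, 0.289, -0.227, 0.211], [-0.368, 0.724, -0.584, -0.738], [-0.004, 0.626, 0.779, 1.026], [0.0, 0.0, 0.0, 1.0]]
wrist 329.47560124643314 -0.05034759804808341 [[0.245, -0.94, -0.235, 0.103], [0.969, 0.238, 0.061, 0.67], [-0.001, -0.243, 0.97, 0.383], [0.0, 0.0, 0.0, 1.0]]
{'time': 0.15, 'q': array([-1.43010231,  0.4775946 ,  0.02237029,  1.55618502, -0.01148356,
        1.10927689, -0.08309607]), 'qd': array([-0.00067546, -0.00420839,  0.00036778, -0.00321441, -0.00115356,
       -0.00252983, -0.00202464]), 'effort': array([ 1.91143496e-03, -5.83292162e+01,  1.53623164e+00, -2.72877789e+01,
       -5.42547496e-02,  1.45448049e-02,  7.90990134e-05]), 'eef_pos': array([0.16612656, 0.65380157, 0.23593259]), 'eef_rot': array([ 0.08726049,  0.70166015, -0.0882041 ,  0.70162574]), 'wrist_force': array([ 0.59960891, -0.85070086, -0.25340018]), 'ft_torque': array([-0.01909668,  0.03943221,  0.02062857]), 'finger_gap': 1.0010687466384653} 0.014
[[-0.     0.246  0.969]
 [-0.001  0.969 -0.246]
 [-1.    -0.001  0.   ]]
```

View pics/scene0.png

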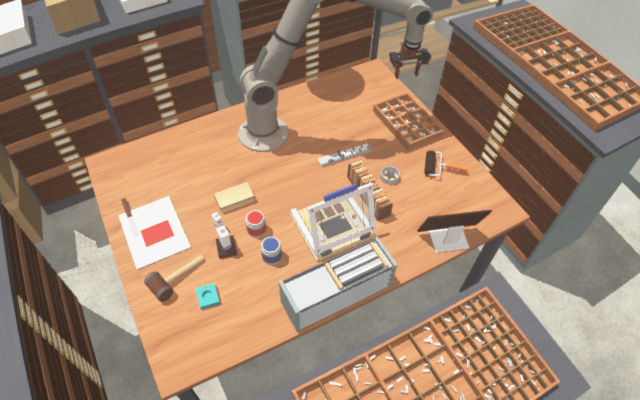

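View pics/side0.png

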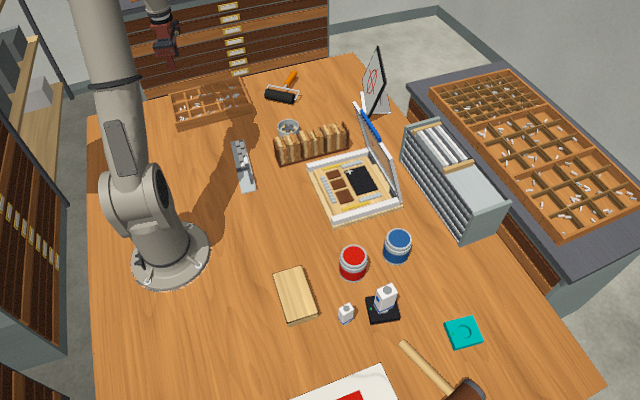

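View pics/wrist0.png

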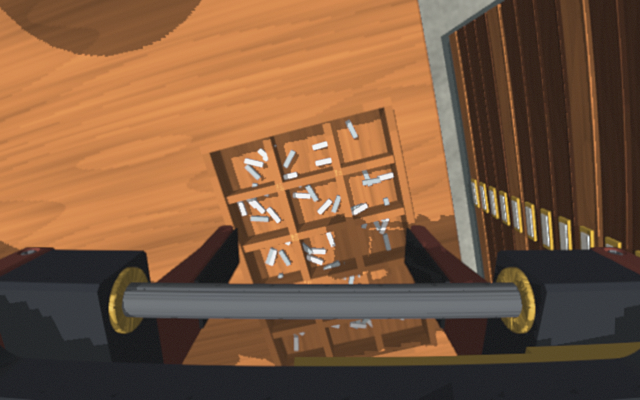

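```bash
python3 - <<'E'
from h import *
f=load('side0'); im=f['img'][:,:,::-1]
cv2.imwrite('pics/c1.png',cv2.resize(im[90:230,270:430],None,fx=5,fy=4.2,interpolation=2)[:600,:800])
cv2.imwrite('pics/c2.png',cv2.resize(im[225:345,300:500],None,fx=4,fy=4,interpolation=2))
f=load('scene0'); im=f['img'][:,:,::-1]
cv2.imwrite('pics/c3.png',cv2.resize(im[170:310,190:400],None,fx=3.8,fy=3.8,interpolation=2))
E
```

```text
(no output)
```

View pics/c1.png

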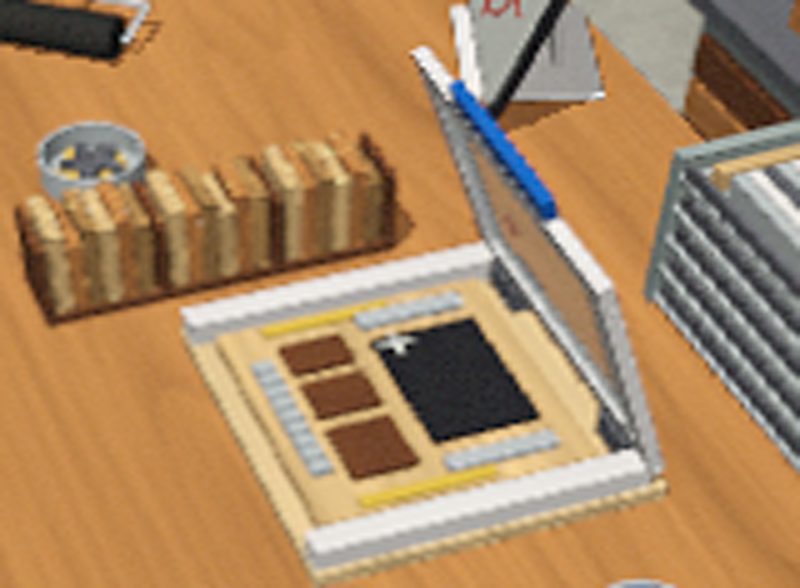

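View pics/c2.png

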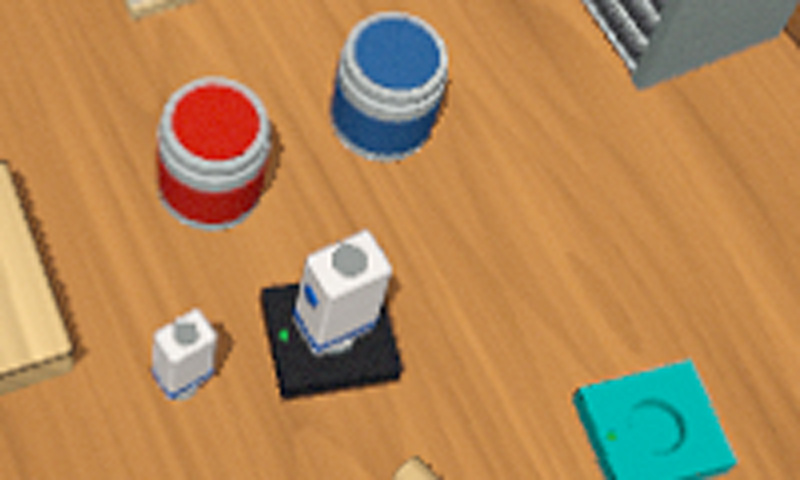

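View pics/c3.png

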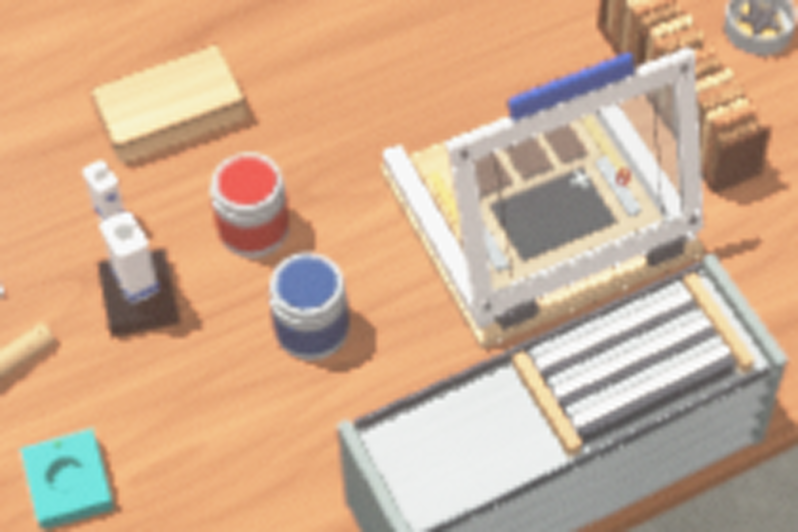

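```bash
python3 - <<'E'
from h import *
f=load('side0')
def c1(a,b): return 270+a/5, 90+b/4.2
for n,p in dict(Lf_out=(184,312),Lr=(478,246),Rf_in=(308,540),R_f_out=(316,562),Rr=(635,458),Rr_out=(650,475),).items():
    print(n,np.round(onplane(f,*c1(*p),.0435),3),np.round(dep(f,*c1(*p)),3))
for n,p in dict(fTL=(422,55),fTR=(606,284),gL=(458,92),gR=(548,208),sideR=(640,420),sideL=(460,160),gm=(505,150),mark=(512,222)).items():
    print(n,np.round(dep(f,*c1(*p)),3))
g=load('scene0')
def c3(a,b): return 190+a/3.8,170+b/3.8
print('scene')
for n,p in dict(rR_f=(392,152),rR_r=(478,300),railTL=(680,62),railTR=(460,152),botL=(688,225),botR=(485,300),gm=(572,88),topmid=(570,110),mark=(623,177)).items():
    print(n,np.round(dep(g,*c3(*p)),3))
print('marker plane')
# dock & scope
def c2(a,b): return 300+a/4,225+b/4
for n,p in dict(cap=(350,260),).items():
    print(n,np.round(dep(f,*c2(*p)),3),np.round(onplane(f,*c2(*p),.123),3))
for n,p in dict(a=(262,288),b=(283,397),c=(402,376),).items():
    print(n,np.round(dep(f,*c2(*p)),3),np.round(onplane(f,*c2(*p),.022),3))
for n,p in dict(a=(306,247),b=(366,232),c=(391,268),d=(332,285)).items():
    print('sc',n,np.round(dep(f,*c2(*p)),3),np.round(onplane(f,*c2(*p),.121),3))
for n,p in dict(red=(215,122),blue=(398,55)).items():
    print(n,np.round(onplane(f,*c2(*p),.086),3))
print('scenecap',np.round(onplane(g,*c3(122,228),.123),3),np.round(dep(g,*c3(122,228)),3))
E
```

```text
Lf_out [0.49  0.152 0.044] [0.491 0.154 0.042]
Lr [0.705 0.147 0.043] [0.705 0.148 0.042]
Rf_in [ 0.483 -0.085  0.043] [ 0.484 -0.085  0.043]
R_f_out [ 0.481 -0.105  0.043] [ 0.486 -0.092  0.025]
Rr [ 0.701 -0.092  0.043] [ 0.702 -0.089  0.04 ]
Rr_out [ 0.702 -0.109  0.043] [ 0.715 -0.092  0.016]
fTL [0.653 0.151 0.251]
fTR [ 0.647 -0.1    0.255]
gL [0.64  0.076 0.278]
gR [ 0.644 -0.035  0.265]
sideR [ 0.691 -0.1    0.1  ]
sideL [0.676 0.132 0.159]
gm [0.64  0.013 0.278]
mark [0.673 0.051 0.167]
scene
rR_f [ 0.491 -0.084  0.04 ]
rR_r [ 0.708 -0.097  0.064]
railTL [0.662 0.142 0.251]
railTR [ 0.652 -0.089  0.239]
botL [0.721 0.139 0.052]
botR [ 0.707 -0.089  0.057]
gm [0.655 0.026 0.27 ]
topmid [0.657 0.025 0.24 ]
mark [0.685 0.076 0.133]
marker plane
cap [ 0.508 -0.386  0.12 ] [ 0.507 -0.387  0.123]
a [ 0.477 -0.343  0.02 ] [ 0.476 -0.344  0.022]
b [ 0.211 -0.738  1.026] [ 0.457 -0.418  0.022]
c [ 0.542 -0.428  0.   ] [ 0.535 -0.435  0.022]
sc a [ 0.524 -0.318 -0.003] [ 0.487 -0.368  0.121]
sc b [ 0.528 -0.371  0.115] [ 0.526 -0.373  0.121]
sc c [ 0.572 -0.355 -0.003] [ 0.529 -0.401  0.121]
sc d [ 0.492 -0.396  0.117] [ 0.49  -0.397  0.121]
red [ 0.481 -0.248  0.086]
blue [ 0.62  -0.247  0.086]
scenecap [ 0.508 -0.384  0.123] [ 0.505 -0.384  0.119]
```

```bash
python3 - <<'E'
from h import *
f=load('side0');g=load('scene0')
for n,p in dict(cabA=(405,128),cabB=(440,120),cabC=(468,238),cabD=(505,212),tabtop=(380,48),tab2=(365,95),tab3=(385,108),gripmid=(370,128)).items(): print(n,np.round(dep(f,*p),3))
for n,p in dict(cA=(377,240),cB=(282,286),cC=(393,262),t1=(420,217),t2=(490,212),t3=(425,232),base=(435,248)).items(): print(n,np.round(dep(g,*p),3))
# blue grip cloud
for F in (f,g):
    im=cv2.cvtColor(F['img'],cv2.COLOR_RGB2HSV)
    m=cv2.inRange(im,(108,150,90),(125,255,255))
    ys,xs=np.nonzero(m)
    P=np.array([dep(F,u,v) for u,v in zip(xs,ys)])
    s=(P[:,2]>.2)&(P[:,0]>.5)&(P[:,0]<.8)&(abs(P[:,1])<.2);P=P[s]
    print(len(P),np.round(P.mean(0),3),np.round(np.percentile(P,[3,50,97],axis=0),3).tolist())
# frame cloud slope
for F in (f,g):
    P=np.array([dep(F,u,v) for v in range(100,260) for u in range(290,410) if F['range_z'][v,u]>0])
    s=(P[:,0]>.6)&(P[:,0]<.75)&(P[:,1]>-.12)&(P[:,1]<.17)&(P[:,2]>.1)&(P[:,2]<.3);P=P[s]
    A=np.c_[P[:,1],P[:,2],np.ones(len(P))]
    for _ in range(4):
        c=np.linalg.lstsq(A,P[:,0],rcond=None)[0];r=abs(P[:,0]-A@c);k=r<max(.008,np.median(r));A=A[k];P=P[k]
    print(len(P),c,np.arctan2(1,-c[1]))
E
```

```text
cabA [0.811 0.09  0.15 ]
cabB [0.938 0.081 0.153]
cabC [ 0.83  -0.296  0.038]
cabD [ 0.931 -0.298  0.117]
tabtop [ 1.723  1.895 -0.758]
tab2 [0.835 0.428 0.037]
tab3 [ 0.211 -0.738  1.026]
gripmid [0.638 0.013 0.269]
cA [0.825 0.087 0.156]
cB [ 0.834 -0.294  0.159]
cC [0.93  0.085 0.163]
t1 [ 0.735  0.375 -0.002]
t2 [0.929 0.523 0.176]
t3 [ 0.807  0.349 -0.   ]
base [ 0.887  0.34  -0.   ]
17 [0.639 0.006 0.271] [[0.636, -0.037, 0.261], [0.638, -0.008, 0.273], [0.646, 0.082, 0.275]]Traceback (most recent call last):
  File "<stdin>", line 11, in <module>
IndexError: too many indices for array: array is 1-dimensional, but 2 were indexed
```

```bash
python3 -m handwheel '-0.11 0 0 -0.036 0 0 1; -0.11 0 0 -0.036 0 0 1; 0 0 0 -0.036 0 0 1; 0 0 0 -0.036 0 0 1; 0 0 0 0 -0.03 0.02 1; 0 0 0 0 -0.03 0.025 1; 0 0 0 0 -0.03 0.025 1; 0 0 0 0 -0.03 0.025 1'
python3 -m handwheel '0 0 0 0 -0.03 0.025 1; 0 0 0 0 -0.03 0.025 1; 0 0 0 0 -0.03 0.025 1; 0 0 0 0 -0.03 0.025 1; 0 0 0 0 -0.03 0.025 1; 0 0 0 0 -0.03 0.025 1; 0 0 0 0 -0.03 0.025 1; 0 0 0 0 -0.03 0.025 1'
```

```text
time: 0.82
eef_pos: [0.2584, 0.53, 0.3805]
eef_rot: [0.01, 0.707, -0.01, 0.707]
wrist_force: [1.4, 1.0, -0.4]
finger_gap: 0.433
time: 1.48
eef_pos: [0.4514, 0.284, 0.3806]
eef_rot: [0.01, 0.707, -0.01, 0.707]
wrist_force: [0.1, 1.0, -0.9]
finger_gap: 0.004
```

```bash
python3 -m handwheel '0 0 0 0 -0.033 0.034 1; 0 0 0 0 -0.033 0.034 1; 0 0 0 0 -0.033 0.034 1; 0 0 0 0 -0.033 0.034 1; 0 0 0 0 -0.033 0.034 1; 0 0 0 0 -0.033 0.034 1; 0 0 0 0 -0.033 0.034 1; 0 0 0 0 -0.027 0.034 1'
python3 - <<'E'
from h import *
o=ctrl.get_obs();print(o['eef_pos'],o['wrist_force'])
snap('wrist','w1');f=snap('side','s1')
cv2.imwrite('pics/s1c.png',cv2.resize(f['img'][40:240,240:500,::-1],None,fx=3,fy=3))
E
```

```text
time: 2.15
eef_pos: [0.6867, 0.0478, 0.3806]
eef_rot: [0.01, 0.707, -0.01, 0.707]
wrist_force: [-0.0, -0.4, 0.8]
finger_gap: 0.003
[0.68671547 0.04775201 0.3805679 ] [-0.04922779 -0.40848677  0.83528185]
```

View pics/s1c.png

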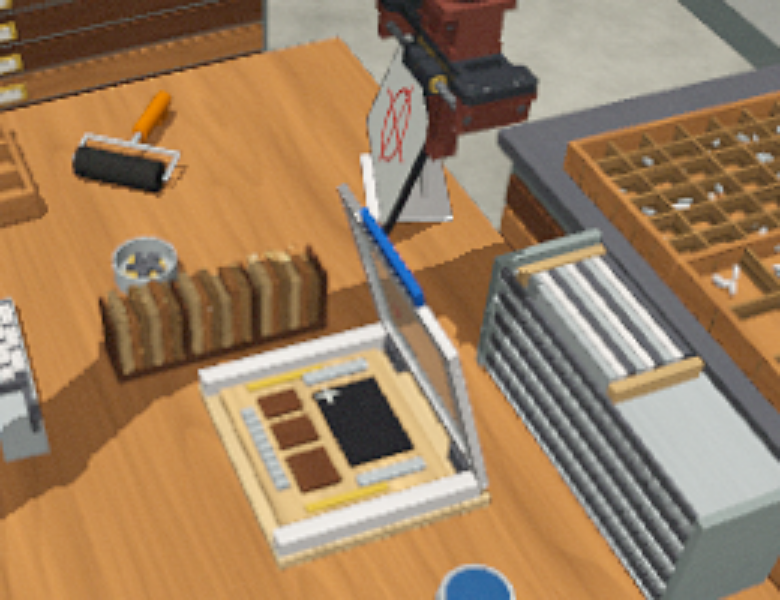

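View pics/w1.png

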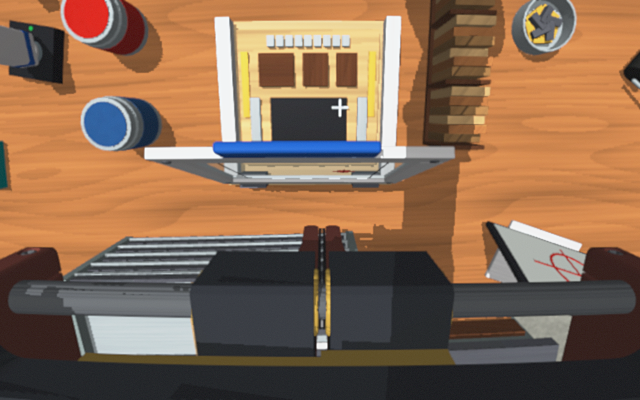

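```bash
python3 - <<'E'
from h import *
f=load('w1')
for p in [(220,146),(298,146),(376,146),(298,142),(298,153),(150,153),(450,153),(298,156),(340,171),(240,15),(222,15),(388,15)]: print(p,np.round(dep(f,*p),3))
E
```

```text
(220, 146) [ 0.641 -0.028  0.277]
(298, 146) [0.643 0.031 0.277]
(376, 146) [0.644 0.09  0.277]
(298, 142) [0.64  0.031 0.276]
(298, 153) [0.648 0.031 0.276]
(150, 153) [ 0.646 -0.095  0.255]
(450, 153) [0.654 0.156 0.256]
(298, 156) [0.652 0.03  0.265]
(340, 171) [0.685 0.07  0.141]
(240, 15) [ 0.471 -0.066 -0.   ]
(222, 15) [ 0.47  -0.093 -0.001]
(388, 15) [0.478 0.152 0.   ]
```

```bash
python3 -m handwheel '0 0 0 0 -0.008 0.014 1; 0 0 0 0 -0.009 0.014 1; 0 0 0 0.025 0 0 1; 0 0 0 0.025 0 0 1; 0 0 0 0.025 0 0 1; 0 0 0 0.025 0 0 1; 0 0 0 0.026 0 0 1; 0 0 0 0 0 0 1'
python3 -m handwheel '0 0 0 0 0 -0.01 1; 0 0 0 0 0 -0.01 1; 0 0 0 0 0 -0.007 1; 0 0 0 0 0 -0.005 1; 0 0 0 0 0 -0.005 1; 0 0 0 0 0 -0.005 1; 0 0 0 0 0 -0.005 1; 0 0 0 0 0 -0.003 1'
```

```text
time: 2.92
eef_pos: [0.71, 0.0331, 0.2485]
eef_rot: [0.01, 0.711, -0.01, 0.704]
wrist_force: [-0.7, 0.6, -1.0]
finger_gap: 0.004
time: 3.58
eef_pos: [0.6639, 0.0337, 0.2551]
eef_rot: [0.01, 0.706, -0.01, 0.708]
wrist_force: [3.5, -0.2, -1.9]
finger_gap: 0.007
```

```bash
python3 - <<'E'
import numpy as np
hx=.718;r=.226
def T(t): return np.array([hx-r*np.cos(t)+.01*np.sin(t)+.010,.0435+r*np.sin(t)+.01*np.cos(t)+.014])
p=None
for i,t in enumerate(np.r_[1.22,np.arange(1.16,-.01,-.06),-.03]):
    q=T(t)
    print(i,round(t,2),np.round(q,4), '' if p is None else ('down',round(1000*(p[1]-q[1]),1),'z',round(1000*(q[0]-p[0]),1)))
    p=q
E
```

```text
0 1.22 [0.6597 0.2732] 
1 1.16 [0.6469 0.2687] ('down', np.float64(4.5), 'z', np.float64(-12.8))
2 1.1 [0.6344 0.2634] ('down', np.float64(5.2), 'z', np.float64(-12.5))
3 1.04 [0.6222 0.2575] ('down', np.float64(6.0), 'z', np.float64(-12.2))
4 0.98 [0.6104 0.2508] ('down', np.float64(6.7), 'z', np.float64(-11.8))
5 0.92 [0.599  0.2434] ('down', np.float64(7.4), 'z', np.float64(-11.4))
6 0.86 [0.5881 0.2353] ('down', np.float64(8.1), 'z', np.float64(-10.9))
7 0.8 [0.5777 0.2266] ('down', np.float64(8.7), 'z', np.float64(-10.4))
8 0.74 [0.5678 0.2173] ('down', np.float64(9.3), 'z', np.float64(-9.9))
9 0.68 [0.5586 0.2074] ('down', np.float64(9.9), 'z', np.float64(-9.3))
10 0.62 [0.5499 0.197 ] ('down', np.float64(10.4), 'z', np.float64(-8.7))
11 0.56 [0.5418 0.186 ] ('down', np.float64(10.9), 'z', np.float64(-8.0))
12 0.5 [0.5345 0.1746] ('down', np.float64(11.4), 'z', np.float64(-7.4))
13 0.44 [0.5278 0.1628] ('down', np.float64(11.8), 'z', np.float64(-6.7))
14 0.38 [0.5218 0.1506] ('down', np.float64(12.2), 'z', np.float64(-6.0))
15 0.32 [0.5166 0.1381] ('down', np.float64(12.5), 'z', np.float64(-5.2))
16 0.26 [0.5122 0.1253] ('down', np.float64(12.8), 'z', np.float64(-4.5))
17 0.2 [0.5085 0.1122] ('down', np.float64(13.1), 'z', np.float64(-3.7))
18 0.14 [0.5056 0.0989] ('down', np.float64(13.3), 'z', np.float64(-2.9))
19 0.08 [0.5035 0.0855] ('down', np.float64(13.4), 'z', np.float64(-2.1))
20 0.02 [0.5022 0.072 ] ('down', np.float64(13.5), 'z', np.float64(-1.3))
21 -0.03 [0.5018 0.0607] ('down', np.float64(11.3), 'z', np.float64(-0.4))
```

```bash
python3 -m handwheel '0 0 0 0 0 0.007 1; 0 0 0 -0.018 0 0 1; 0 0 0 0 0 -0.006 1; 0 0 0 0.002 0 -0.006 1; 0 0 0 0.004 0 -0.012 1; 0 0 0 0.005 0 -0.012 1; 0 0 0 0.006 0 -0.012 1; 0 0 0 0.007 0 -0.012 1'
python3 - <<'E'
from h import *
f=snap('side','s2')
cv2.imwrite('pics/s2c.png',cv2.resize(f['img'][40:240,240:500,::-1],None,fx=3,fy=3))
E
```

```text
time: 4.25
eef_pos: [0.61, 0.035, 0.2486]
eef_rot: [0.01, 0.707, -0.01, 0.708]
wrist_force: [0.1, 0.3, 3.0]
finger_gap: 0.005
```

View pics/s2c.png

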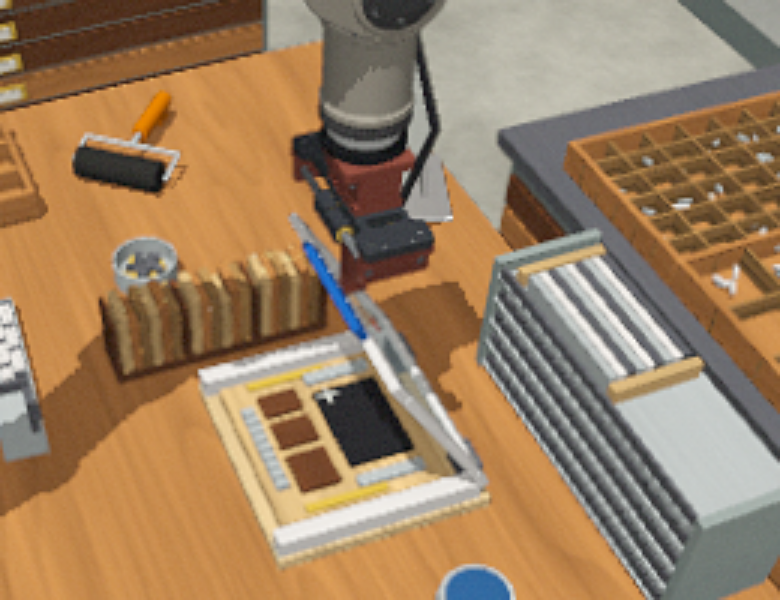

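Side view: the finger is behind the grip (crop ≈350,265) and the frame has come forward. I continue along the arc.

```bash
python3 -m handwheel '0 0 0 0.007 0 -0.011 1; 0 0 0 0.008 0 -0.011 1; 0 0 0 0.009 0 -0.010 1; 0 0 0 0.009 0 -0.010 1; 0 0 0 0.010 0 -0.009 1; 0 0 0 0.010 0 -0.009 1; 0 0 0 0.011 0 -0.008 1; 0 0 0 0.011 0 -0.007 1'
python3 - <<'E'
from h import *
f=snap('side','s3')
cv2.imwrite('pics/s3c.png',cv2.resize(f['img'][40:240,240:500,::-1],None,fx=3,fy=3))
E
```

```text
time: 4.97
eef_pos: [0.5346, 0.0372, 0.1729]
eef_rot: [0.01, 0.707, -0.01, 0.707]
wrist_force: [0.4, -0.5, 2.5]
finger_gap: 0.005
```

View pics/s3c.png

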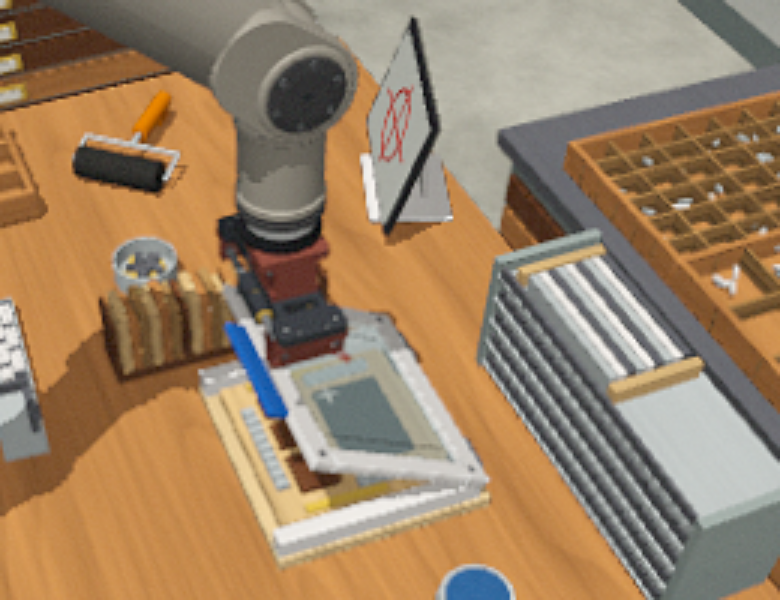

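```bash
python3 -m handwheel '0 0 0 0.012 0 -0.007 1; 0 0 0 0.012 0 -0.006 1; 0 0 0 0.012 0 -0.005 1; 0 0 0 0.013 0 -0.005 1; 0 0 0 0.013 0 -0.004 1; 0 0 0 0.013 0 -0.003 1; 0 0 0 0.013 0 -0.002 1; 0 0 0 0.010 0 -0.001 1'
python3 - <<'E'
from h import *
f=snap('side','s4')
cv2.imwrite('pics/s4c.png',cv2.resize(f['img'][40:240,240:500,::-1],None,fx=3,fy=3))
snap('wrist','w4')
E
```

```text
time: 5.68
eef_pos: [0.5021, 0.0382, 0.0747]
eef_rot: [0.01, 0.707, -0.01, 0.707]
wrist_force: [-0.1, 0.7, 1.1]
finger_gap: 0.007
```

View pics/s4c.png

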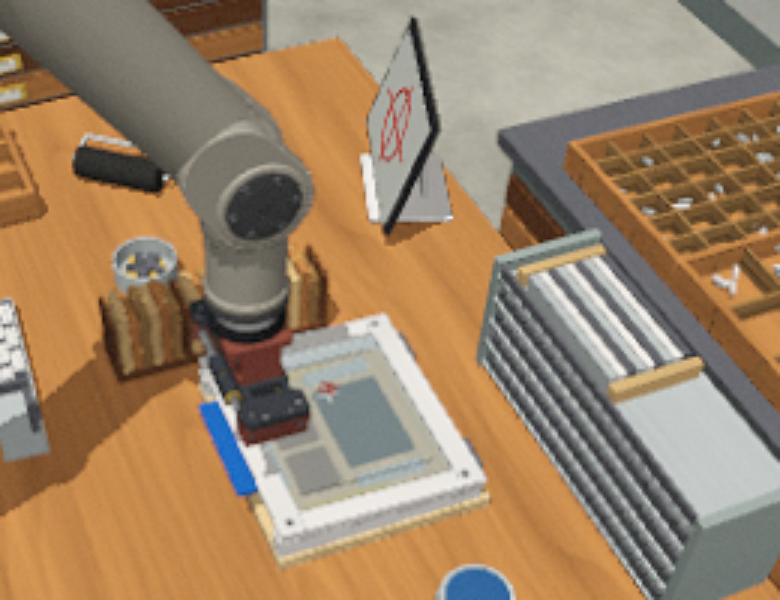

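View pics/w4.png

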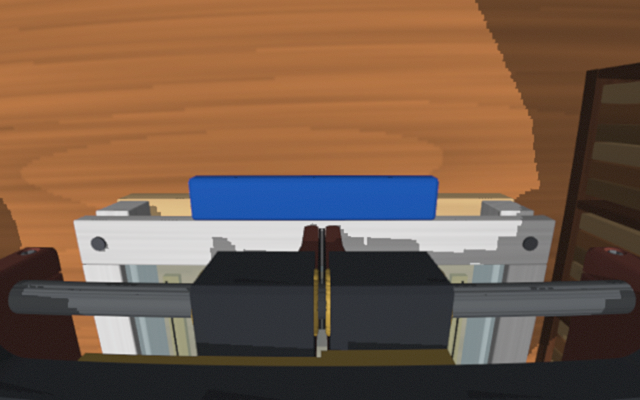

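```bash
python3 - <<'E'
from h import *
f=load('w4')
for p in [(250,177),(400,185),(250,217),(250,223),(400,225),(100,262),(280,262),(100,223),(530,223),(140,280),(98,243),(530,243),(500,240)]: print(p,np.round(dep(f,*p),4),np.round(onplane(f,*p,.058),4))
E
```

```text
(250, 177) [0.4648 0.0027 0.0551] [0.4643 0.0033 0.058 ]
(400, 185) [0.4708 0.0792 0.0564] [0.4705 0.0788 0.058 ]
(250, 217) [0.4853 0.0016 0.0578] [0.4853 0.0017 0.058 ]
(250, 223) [0.489  0.001  0.0565] [0.4885 0.0014 0.058 ]
(400, 225) [0.4923 0.0798 0.0564] [0.4918 0.0794 0.058 ]
(100, 262) [ 0.5092 -0.0841  0.0576] [ 0.509  -0.0838  0.058 ]
(280, 262) [0.4688 0.0295 0.1498] [0.5109 0.0157 0.058 ]
(100, 223) [ 0.4867 -0.0795  0.0576] [ 0.4866 -0.0792  0.058 ]
(530, 223) [0.4931 0.1496 0.0572] [0.4928 0.1491 0.058 ]
(140, 280) [ 0.5238 -0.0673  0.051 ] [ 0.5201 -0.0628  0.058 ]
(98, 243) [ 0.4978 -0.0826  0.0581] [ 0.4979 -0.0827  0.058 ]
(530, 243) [0.5041 0.1504 0.0583] [0.5042 0.1506 0.058 ]
(500, 240) [0.5023 0.1343 0.0569] [0.5019 0.1337 0.058 ]
```

```bash
python3 -m handwheel '0 0 0 -0.003 0 -0.005 1; 0 0 0 0 0 -0.005 1; 0 0 0 0.004 0 0 1; 0 0 0 0.003 0 0 1; 0 0 0 0.002 0 0 1; 0 0 0 0.002 0 0 1; 0 0 0 0.001 0 0 1; 0 0 0 0 0 0 1'
```

```text
time: 6.45
eef_pos: [0.4926, 0.0386, 0.0677]
eef_rot: [0.011, 0.707, -0.01, 0.707]
wrist_force: [-6.3, 0.9, 18.4]
finger_gap: 0.001
```

```bash
python3 -m handwheel '0 0 0 -0.005 0 0 1; 0 0 0 -0.04 0 0 1; 0 0 0 -0.04 0 0 0.5; 0 0 0 -0.04 0 0 0; 0 0 0 -0.04 0 0 0; 0 0 0 -0.04 0 0.01 0; 0 0 0 -0.04 0 0.01 0; 0 0 0 -0.035 0 0.01 0'
python3 -m handwheel '0 0 0 0 0 0.03 0; 0 0 0 0 0 0.03 0; 0 0 0 0 0 0.03 0; 0 0 0 0 0 0.02 0; 0 0 0 0 0 0.02 0; 0 0 0 0 0 0 0; 0 0 0 0 0 0 0; 0 0 0 0 0 0 0'
python3 - <<'E'
from h import *
f=snap('side','s5')
cv2.imwrite('pics/s5c.png',cv2.resize(f['img'][40:240,240:500,::-1],None,fx=3,fy=3))
snap('wrist','w5')
E
```

```text
time: 7.12
eef_pos: [0.5229, 0.0375, 0.3497]
eef_rot: [0.011, 0.706, -0.01, 0.708]
wrist_force: [0.4, 0.9, 0.9]
finger_gap: 0.422
time: 7.78
eef_pos: [0.6518, 0.0337, 0.3463]
eef_rot: [0.01, 0.707, -0.01, 0.707]
wrist_force: [0.3, -0.3, 0.3]
finger_gap: 0.994
```

View pics/s5c.png

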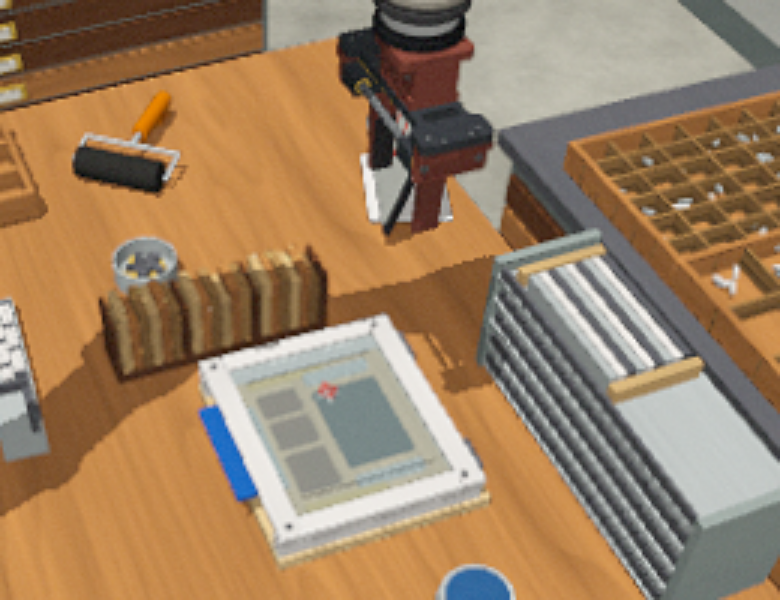

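View pics/w5.png

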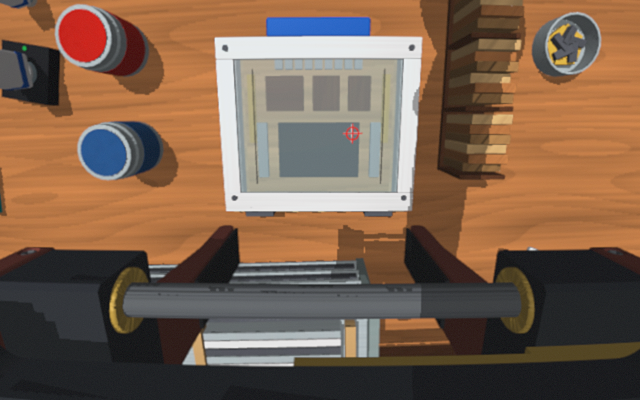

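```bash
python3 - <<'E'
from h import *
g=snap('scene','sc5')
for n in ['w5','s5','sc5']:
    f=load(n);im=cv2.cvtColor(f['img'],cv2.COLOR_RGB2HSV)
    m=cv2.inRange(im,(0,90,80),(8,255,255))|cv2.inRange(im,(172,90,80),(180,255,255))
    ys,xs=np.nonzero(m);P=np.array([onplane(f,u,v,.0485) for u,v in zip(xs,ys)])
    s=(P[:,0]>.5)&(P[:,0]<.69)&(P[:,1]>-.07)&(P[:,1]<.13);P=P[s]
    u=(xs[s].min()+xs[s].max())/2;v=(ys[s].min()+ys[s].max())/2
    print(n,s.sum(),np.round(P.mean(0),4),np.round(onplane(f,u,v,.0485),4),np.ptp(P,axis=0))
f=load('w5')
pts={}
for p in [(217,38),(420,38),(410,210),(226,210),(225,48),(410,48),(234,199),(402,198)]:
    print(p,np.round(onplane(f,*p,.0535),4),np.round(dep(f,*p),4))
for p in [(250,44),(300,44),(380,44),(300,203),(260,203),(380,203)]: print('h',np.round(dep(f,*p),4))
m=cv2.inRange(f['img'],(200,200,200),(255,255,255));m[:,:200]=0;m[:,430:]=0;m[:30]=0;m[215:]=0
ys,xs=np.nonzero(m)
P=np.array([onplane(f,u,v,.0535)[:2] for u,v in zip(xs,ys)]).astype(np.float32)
r=cv2.minAreaRect(P);print(r, cv2.boxPoints(r))
E
```

```text
w5 115 [0.6093 0.076  0.0485] [0.6098 0.0758 0.0485] [0.0249531  0.02397221 0.        ]
s5 15 [0.6085 0.0752 0.0485] [0.608  0.0745 0.0485] [1.70474821e-02 1.59201254e-02 2.22044605e-16]
sc5 8 [0.6122 0.0755 0.0485] [0.612  0.0762 0.0485] [0.01630622 0.00947023 0.        ]
(217, 38) [ 0.4865 -0.0918  0.0535] [ 0.4863 -0.092   0.0529]
(420, 38) [0.4937 0.1614 0.0535] [0.4935 0.1616 0.0529]
(410, 210) [0.7166 0.1558 0.0535] [0.7169 0.1561 0.0525]
(226, 210) [ 0.7093 -0.101   0.0535] [ 0.7092 -0.1008  0.0541]
(225, 48) [ 0.4987 -0.0827  0.0535] [ 0.4987 -0.0827  0.0535]
(410, 48) [0.5053 0.1491 0.0535] [0.5056 0.1487 0.0552]
(234, 199) [ 0.6938 -0.0883  0.0535] [ 0.6937 -0.0881  0.0539]
(402, 198) [0.699  0.144  0.0535] [0.6987 0.1438 0.0545]
h [ 0.4952 -0.0509  0.0533]
h [0.4973 0.0115 0.053 ]
h [0.4998 0.1114 0.0531]
h [0.7022 0.0029 0.0534]
h [ 0.7008 -0.0528  0.0526]
h [0.7059 0.114  0.0512]
((0.6010282039642334, 0.030946359038352966), (0.25884169340133667, 0.22408097982406616), 88.43897247314453) [[ 0.48550364 -0.09537429]
 [ 0.7095015  -0.10147864]
 [ 0.71655273  0.157267  ]
 [ 0.4925549   0.16337135]]
```

```bash
python3 -m handwheel '0 0 0 0 -0.04 -0.01 0; 0 0 0 0 -0.04 -0.01 0; 0 0 0 0 -0.04 -0.01 0; 0 0 0 0 -0.04 -0.01 0; 0 0 0 0 -0.04 -0.01 0; 0 0 0 0 -0.04 -0.01 0; 0 0 0 0 -0.04 -0.01 0; 0 0 0 0 -0.04 -0.01 0'
python3 -m handwheel '0 0 0 0 -0.04 -0.01 0; 0 0 0 0 -0.03 -0.01 0; 0 0 0 0 -0.02 0 0; 0 0 0 0 -0.01 0 0; 0 0 0 0 0 0 0; 0 0 0 0 0 0 0; 0 0 0 0 0 0 0; 0 0 0 0 0 0 0'
python3 - <<'E'
from h import *
print(ctrl.get_obs()['eef_pos'])
snap('wrist','w6')
E
```

```text
time: 8.6
eef_pos: [0.562, -0.285, 0.3474]
eef_rot: [0.01, 0.707, -0.01, 0.707]
wrist_force: [1.0, -0.5, -0.6]
finger_gap: 0.998
time: 9.27
eef_pos: [0.5416, -0.3808, 0.3466]
eef_rot: [0.009, 0.707, -0.009, 0.707]
wrist_force: [-0.0, 0.0, -0.9]
finger_gap: 1.003
[ 0.54156665 -0.38075683  0.34660182]
```

View pics/w6.png

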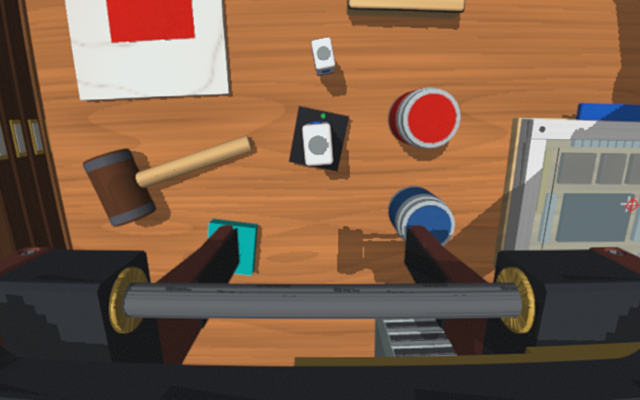

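```bash
python3 - <<'E'
from h import *
f=load('w6')
c=f['img'][85:185,265:365,::-1]; cv2.imwrite('pics/c6.png',cv2.resize(c,None,fx=6,fy=6,interpolation=2))
m=cv2.inRange(f['img'],(205,205,205),(255,255,255));m[:115]=0;m[175:]=0;m[:,:295]=0;m[:,345:]=0
m=cv2.morphologyEx(m,cv2.MORPH_OPEN,np.ones((2,2)))
ys,xs=np.nonzero(m);P=np.array([onplane(f,u,v,.122)[:2] for u,v in zip(xs,ys)]).astype(np.float32)
r=cv2.minAreaRect(P);print(len(P),r,cv2.boxPoints(r),np.round(dep(f,317,145),4),np.round(dep(f,310,135),4),np.round(dep(f,325,158),4))
k=cv2.inRange(f['img'],(0,0,0),(50,50,50));k[:100]=0;k[175:]=0;k[:,:285]=0;k[:,355:]=0
ys,xs=np.nonzero(k);P=np.array([onplane(f,u,v,.022)[:2] for u,v in zip(xs,ys)]).astype(np.float32)
r=cv2.minAreaRect(P);print(r,cv2.boxPoints(r))
E
```

```text
654 ((0.5077313184738159, -0.3834828734397888), (0.042794302105903625, 0.028816325590014458), 3.688702344894409) [[ 0.48545152 -0.37048116]
 [ 0.48730546 -0.39923778]
 [ 0.5300111  -0.39648458]
 [ 0.5281572  -0.36772797]] [ 0.5076 -0.3845  0.1227] [ 0.4965 -0.392   0.1206] [ 0.5228 -0.3759  0.1195]
((0.5081737041473389, -0.3838835656642914), (0.06909152120351791, 0.07669862359762192), 77.32477569580078) [[ 0.46317878 -0.40917265]
 [ 0.5380083  -0.4260022 ]
 [ 0.55316865 -0.35859448]
 [ 0.47833914 -0.34176493]]
```

View pics/c6.png

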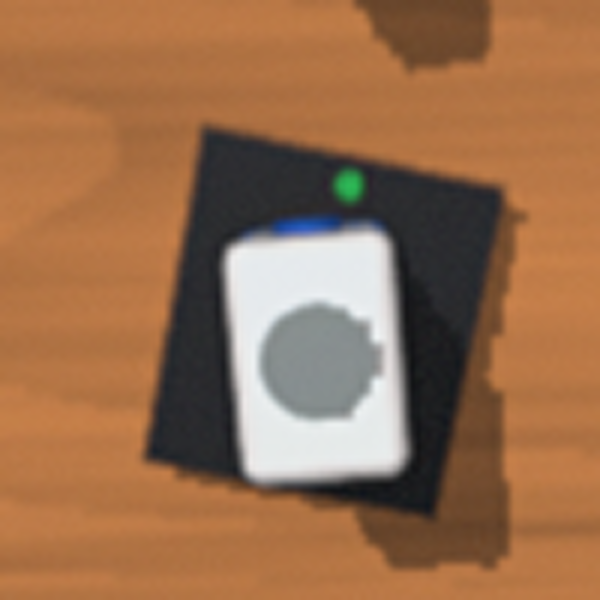

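```bash
python3 -m handwheel '-0.09 0 0 0 -0.004 -0.017 0; 0 0 0 0 0 -0.017 0; 0 0 0 0.03 0 0 0; 0 0 0 0.03 0 0 0; 0 0 0 0.03 0 0 0; 0 0 0 0.03 0 0 0; 0 0 0 0.02 0 0 0; 0 0 0 0 0 0 0'
python3 - <<'E'
from h import *
o=ctrl.get_obs();print(o['eef_pos'],R.from_quat(o['eef_rot']).as_matrix().round(3))
snap('wrist','w7');f=snap('side','s7')
cv2.imwrite('pics/s7c.png',cv2.resize(f['img'][205:345,300:480,::-1],None,fx=4,fy=4,interpolation=2))
E
```

```text
time: 9.98
eef_pos: [0.5049, -0.3844, 0.2021]
eef_rot: [-0.021, 0.709, 0.024, 0.705]
wrist_force: [0.1, 0.1, -0.2]
finger_gap: 1.0
[ 0.50490328 -0.38442643  0.20214889] [[-0.006 -0.063  0.998]
 [ 0.005  0.998  0.063]
 [-1.     0.005 -0.006]]
```

View pics/w7.png

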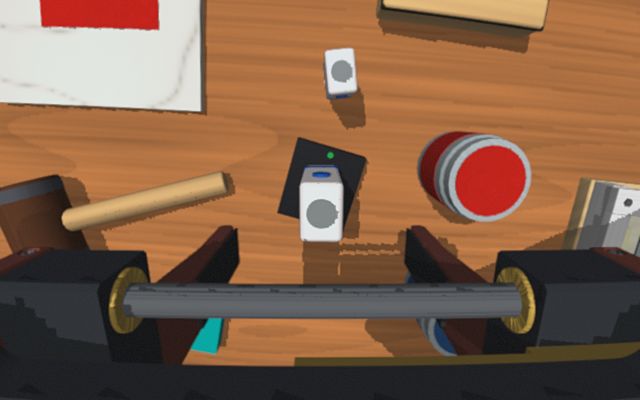

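View pics/s7c.png

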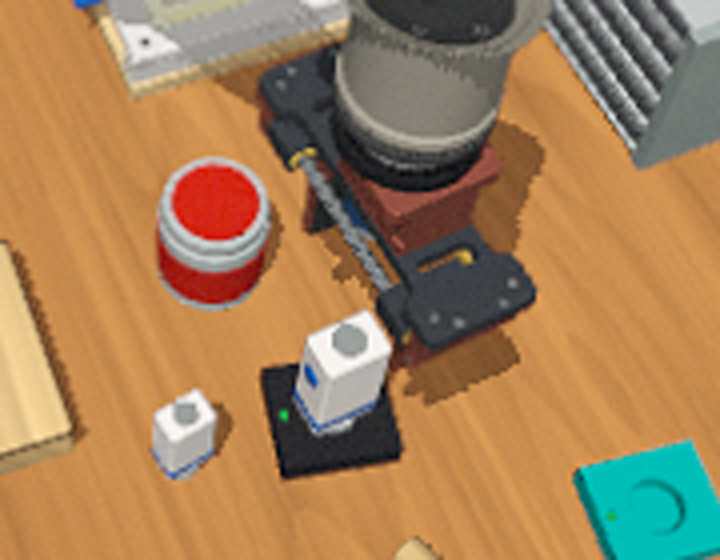

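```bash
python3 - <<'E'
from h import *
f=load('w7');o=ctrl.get_obs();print(o['eef_pos'],R.from_quat(o['eef_rot']).as_matrix().round(3)[:,0],onplane(f,321,213,.123),dep(f,321,213))
m=cv2.inRange(f['img'],(205,205,205),(255,255,255));m[:175]=0;m[250:]=0;m[:,:285]=0;m[:,355:]=0
ys,xs=np.nonzero(m);P=np.array([onplane(f,u,v,.122)[:2] for u,v in zip(xs,ys)]).astype(np.float32)
r=cv2.minAreaRect(P);print(r)
E
```

```text
[ 0.50670511 -0.38683085  0.20681241] [-0.001  0.    -1.   ] [ 0.50658514 -0.38420687  0.123     ] [ 0.50713931 -0.38416437  0.12109198]
((0.5058493614196777, -0.3846573233604431), (0.042133063077926636, 0.02795487269759178), 2.8064208030700684)
```

```bash
python3 -m handwheel '0 0 0 0.02 0.002 0 0; 0 0 0 0.02 0 0 0; 0 0 0 0.02 0 0 0; 0 0 0 0.02 0 0 0; 0 0 0 0.02 0 0 0; 0 0 0 0.01 0 0 0; 0 0 0 0.009 0 0 0; 0 0 0 0 0 0 0'
python3 -m handwheel '0 0 0 0 0 0 0.2; 0 0 0 0 0 0 0.3; 0 0 0 0 0 0 0.4; 0 0 0 0 0 0 0.5; 0 0 0 0 0 0 0.6; 0 0 0 0 0 0 0.8; 0 0 0 0 0 0 1; 0 0 0 0 0 0 1'
python3 - <<'E'
from h import *
f=snap('side','s8')
cv2.imwrite('pics/s8c.png',cv2.resize(f['img'][205:345,300:480,::-1],None,fx=4,fy=4,interpolation=2))
E
```

```text
time: 10.75
eef_pos: [0.5065, -0.3854, 0.0874]
eef_rot: [-0.022, 0.707, 0.022, 0.707]
wrist_force: [0.1, 1.0, -0.1]
finger_gap: 1.002
time: 11.42
eef_pos: [0.5062, -0.3856, 0.0877]
eef_rot: [-0.022, 0.707, 0.022, 0.707]
wrist_force: [-1.0, 0.4, 0.6]
finger_gap: 0.435
```

View pics/s8c.png

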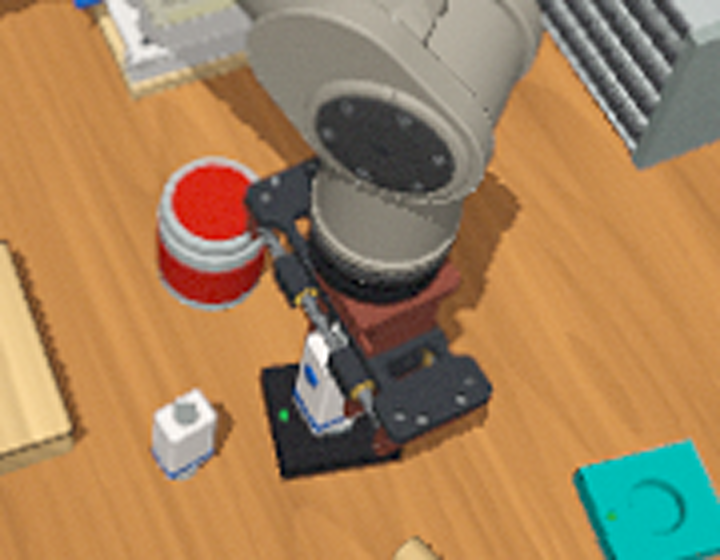

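```bash
python3 -m handwheel '0 0 0 0 0 0 1; 0 0 0 0 0 0 1; 0 0 0 0 0 0 1; 0 0 0 0 0 0 1; 0 0 0 0 0 0 1; 0 0 0 0 0 0 1; 0 0 0 0 0 0 1; 0 0 0 0 0 0 1'
```

```text
time: 12.13
eef_pos: [0.5061, -0.3855, 0.0876]
eef_rot: [-0.022, 0.707, 0.022, 0.707]
wrist_force: [-0.2, 0.3, -1.5]
finger_gap: 0.364
```

```bash
python3 -m handwheel '0 0 0 -0.005 0 0 1; 0 0 0 -0.012 0 0 1; 0 0 0 -0.02 0 0 1; 0 0 0 -0.025 0 0 1; 0 0 0 -0.03 0 0 1; 0 0 0 -0.03 0 0 1; 0 0 0 -0.025 0 0 1; 0 0 0 -0.015 0 0 1'
python3 - <<'E'
from h import *
f=snap('side','s9')
cv2.imwrite('pics/s9c.png',cv2.resize(f['img'][155:345,260:480,::-1],None,fx=3.2,fy=3.2,interpolation=2))
print(ctrl.get_obs())
E
```

```text
time: 12.8
eef_pos: [0.5068, -0.3868, 0.2542]
eef_rot: [-0.022, 0.705, 0.02, 0.708]
wrist_force: [0.2, 0.2, -1.5]
finger_gap: 0.363
{'time': 12.85, 'q': array([ 0.15543315,  0.43429061,  0.54937894,  1.66111643, -0.24930316,
        1.10804422,  2.40500656]), 'qd': array([ 0.01197862,  0.02989812, -0.01117583,  0.0314946 , -0.02284299,
       -0.08415486,  0.02217614]), 'effort': array([-1.57974131e+00, -4.21114397e+01,  5.51831156e+00, -2.19215602e+01,
       -2.88354211e-03,  1.81582617e-01,  6.61933605e-03]), 'eef_pos': array([ 0.50765002, -0.38752751,  0.25629326]), 'eef_rot': array([-0.02292585,  0.70429559,  0.01982431,  0.70925956]), 'wrist_force': array([ 1.30896016, -1.13583437,  1.50008052]), 'ft_torque': array([-0.09390392, -0.05930554,  0.01319101]), 'finger_gap': 0.3564196560150002}
```

View pics/s9c.png

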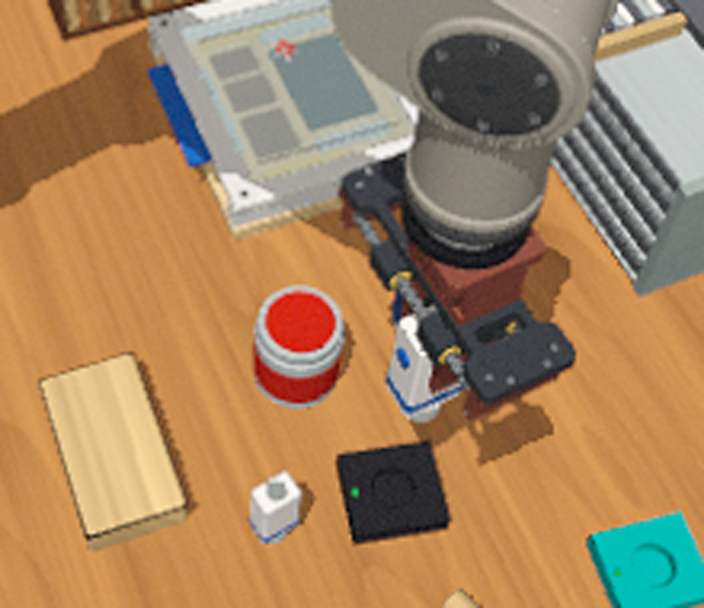

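```bash
python3 -m handwheel '0.045 0 0 0 0.005 0 1; 0.045 0 0 0 0.01 0 1; 0 0 0 0 0.02 0.005 1; 0 0 0 0 0.025 0.005 1; 0 0 0 0 0.03 0.005 1; 0 0 0 0 0.03 0.005 1; 0 0 0 0 0.03 0.006 1; 0 0 0 0 0.03 0.006 1'
python3 -m handwheel '0 0 0 0 0.03 0.006 1; 0 0 0 0 0.03 0.006 1; 0 0 0 0 0.03 0.006 1; 0 0 0 0 0.03 0.006 1; 0 0 0 0 0.03 0.006 1; 0 0 0 0 0.03 0.006 1; 0 0 0 0 0.03 0.006 1; 0 0 0 0 0.02 0.006 1'
python3 -m handwheel '0 0 0 0 0.02 0.006 1; 0 0 0 0 0.015 0.006 1; 0 0 0 0 0.01 0 1; 0 0 0 0 0.005 0 1; 0 0 0 0 0 0 1; 0 0 0 0 0 0 1; 0 0 0 0 0 0 1; 0 0 0 0 0 0 1'
python3 - <<'E'
from h import *
f=snap('side','s10');snap('scene','sc10');snap('wrist','w10')
cv2.imwrite('pics/s10c.png',cv2.resize(f['img'][60:240,260:460,::-1],None,fx=3.3,fy=3.3,interpolation=2))
o=ctrl.get_obs();print(o['eef_pos'],R.from_quat(o['eef_rot']).as_matrix().round(3),o['finger_gap'])
E
```

```text
time: 13.52
eef_pos: [0.5422, -0.2053, 0.2497]
eef_rot: [0.01, 0.707, -0.01, 0.707]
wrist_force: [-0.2, -0.0, -1.2]
finger_gap: 0.36
time: 14.18
eef_pos: [0.597, 0.0256, 0.2496]
eef_rot: [0.01, 0.707, -0.009, 0.707]
wrist_force: [-0.5, 0.1, -1.2]
finger_gap: 0.365
time: 14.85
eef_pos: [0.6104, 0.0701, 0.2498]
eef_rot: [0.011, 0.707, -0.011, 0.707]
wrist_force: [-0.1, -0.2, -1.8]
finger_gap: 0.359
[0.61048783 0.07079737 0.24977309] [[ 0.    0.03  1.  ]
 [-0.    1.   -0.03]
 [-1.   -0.    0.  ]] 0.36061935528711536
```

View pics/s10c.png

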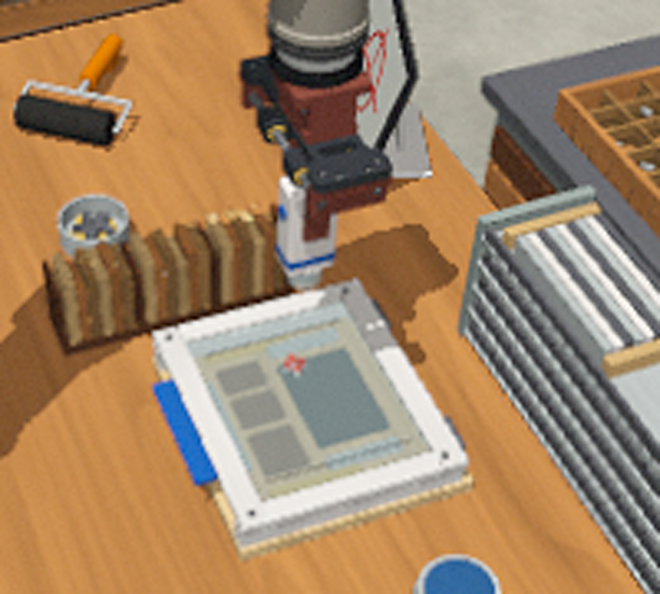

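View pics/w10.png

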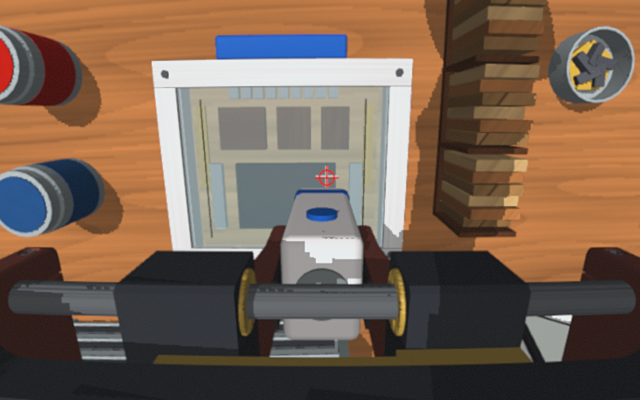

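```bash
python3 - <<'E'
from h import *
f=load('w10')
print('mark',onplane(f,326.5,177,.0485),'topface front edge',onplane(f,287,238,.284),onplane(f,359,238,.284),dep(f,300,250),dep(f,322,285),dep(f,296,330))
print('top rear edge?',onplane(f,300,338,.284))
g=load('side0')
s=load('s10');im=s['img']
# nose bottom centre in side
c=im[125:160,335:370,::-1];cv2.imwrite('pics/n10.png',cv2.resize(c,None,fx=16,fy=16,interpolation=2))
k=load('sc10');print(proj(k,[.6105,.0708,.17]),proj(s,[.611,.0708,.1698]),proj(s,[.611,.0708,.19]))
u,v=proj(k,[.6105,.0708,.2]);u=int(u);v=int(v);c=k['img'][v-30:v+30,u-30:u+30,::-1];print(u,v);cv2.imwrite('pics/n10b.png',cv2.resize(c,None,fx=9,fy=9,interpolation=2))
E
```

```text
mark [0.60888777 0.07615552 0.0485    ] topface front edge [0.58800757 0.05872616 0.284     ] [0.58878414 0.08502876 0.284     ] [0.59289349 0.06325233 0.28390241] [0.58303093 0.07158997 0.32830677] [0.62767008 0.05996374 0.28309412]
top rear edge? [0.63078747 0.0614741  0.284     ]
(np.float64(343.45752934242614), np.float64(197.06085231707476)) (np.float64(351.40464611294607), np.float64(143.1026904084224)) (np.float64(351.6968304632121), np.float64(138.22552060147444))
343 192
```

View pics/n10.png

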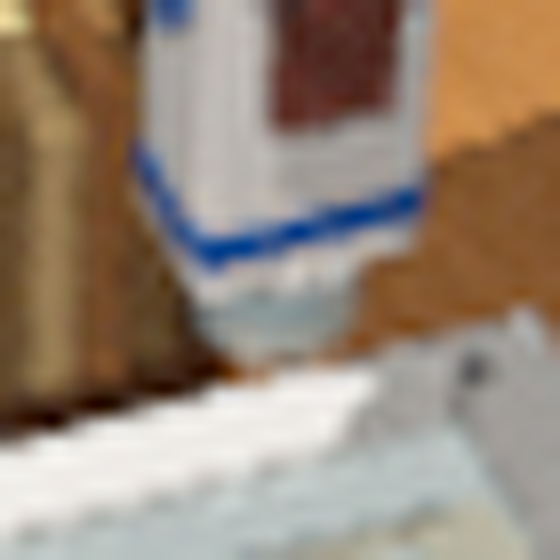

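View pics/n10b.png

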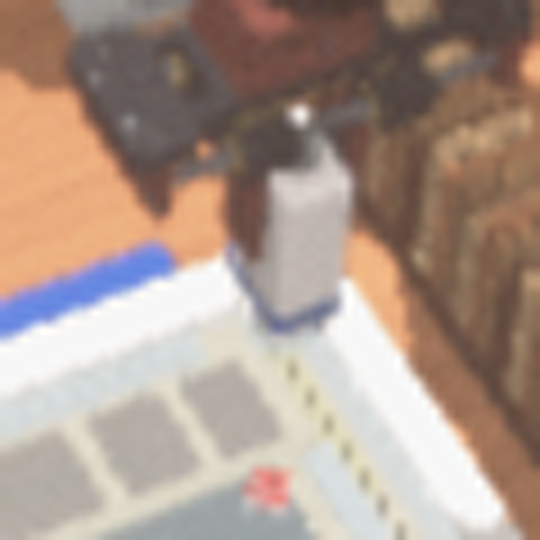

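```bash
python3 -m handwheel '0 0 0 0 0.005 -0.001 1; 0 0 0 0.02 0 0 1; 0 0 0 0.02 0 0 1; 0 0 0 0.02 0 0 1; 0 0 0 0.02 0 0 1; 0 0 0 0.01 0 0 1; 0 0 0 0.01 0 0 1; 0 0 0 0.005 0 0 1'
python3 -m handwheel '0 0 0 0.003 0 0 1; 0 0 0 0 0 0 1; 0 0 0 0 0 0 1; 0 0 0 0 0 0 1; 0 0 0 0 0 0 1; 0 0 0 0 0 0 1; 0 0 0 0 0 0 1; 0 0 0 0 0 0 1'
python3 - <<'E'
from h import *
s=snap('side','s11');k=snap('scene','sc11');f=snap('wrist','w11')
a=cv2.resize(s['img'][110:190,310:390,::-1],(560,560),interpolation=2)
cv2.imwrite('pics/n11.png',a)
cv2.imwrite('pics/n11b.png',cv2.resize(k['img'][170:240,310:380,::-1],(560,560),interpolation=2))
for n,F in (('side',s),('scene',k)): print(n,proj(F,[.6095,.0757,.0485]),proj(F,[.6095,.0757,.0605]))
o=ctrl.get_obs();print(o['eef_pos'],R.from_quat(o['eef_rot']).as_matrix().round(3),o['finger_gap'],o['wrist_force'])
E
```

```text
time: 15.67
eef_pos: [0.6094, 0.0768, 0.1437]
eef_rot: [0.01, 0.707, -0.01, 0.707]
wrist_force: [-0.3, -0.4, -1.2]
finger_gap: 0.364
time: 16.33
eef_pos: [0.6097, 0.0766, 0.1418]
eef_rot: [0.01, 0.707, -0.01, 0.707]
wrist_force: [-0.8, 0.2, -1.3]
finger_gap: 0.363
side (np.float64(348.7609140704119), np.float64(169.1349274218509)) (np.float64(348.9049967982748), np.float64(166.63760208712483))
scene (np.float64(342.5809772823854), np.float64(215.10082399394676)) (np.float64(342.7579120637889), np.float64(213.33721425288147))
[0.60964952 0.07664238 0.14167477] [[-0.     0.029  1.   ]
 [ 0.     1.    -0.029]
 [-1.     0.    -0.   ]] 0.3643219679905722 [-0.08007158  0.09892813 -0.63414902]
```

View pics/n11.png

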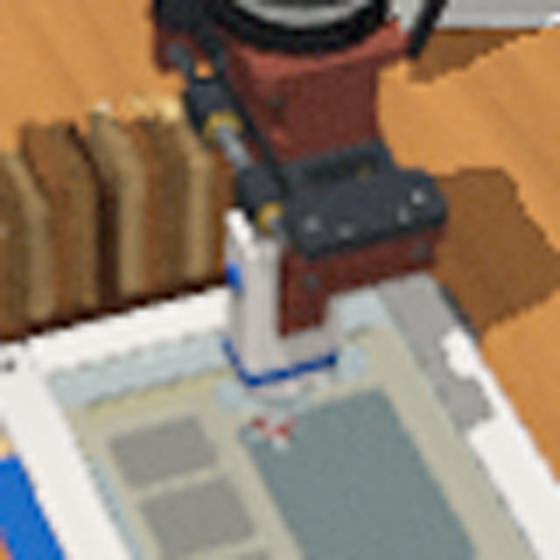

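View pics/n11b.png

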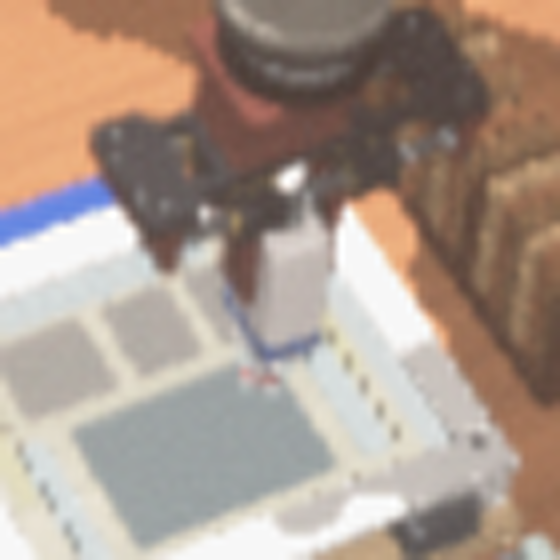

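View pics/w11.png

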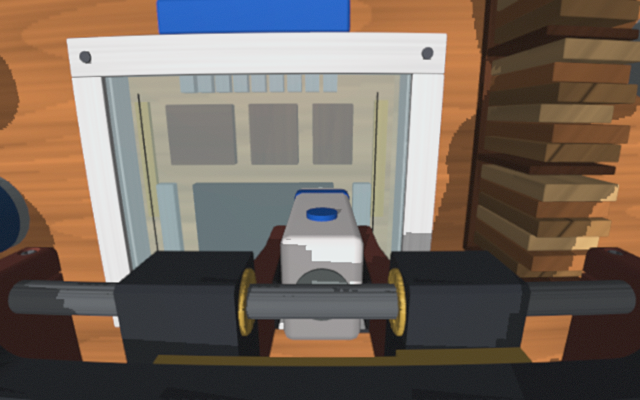

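```bash
python3 - <<'E'
from h import *
o=ctrl.get_obs();p=o['eef_pos'];yaw=-.029
def draw(n,x0,y0,w,h,fac,fn,c,z0):
    F=load(n);a=cv2.resize(F['img'][y0:y0+h,x0:x0+w,::-1],None,fx=fac,fy=fac,interpolation=0)
    Rz=R.from_euler('z',yaw).as_matrix()
    def px(q):
        P=Rz@np.array(q)+[c[0],c[1],z0];u,v=proj(F,P);return (int((u-x0+.5)*fac),int((v-y0+.5)*fac))
    t=np.linspace(0,2*np.pi,40)
    cv2.polylines(a,[np.array([px([.016*np.cos(s),.016*np.sin(s),0]) for s in t])],True,(0,255,0),1)
    for z in (.02,.115): cv2.polylines(a,[np.array([px([sx*.023,sy*.016,z]) for sx,sy in ((1,1),(1,-1),(-1,-1),(-1,1))])],True,(0,255,255),1)
    F2=F
    u,v=proj(F,[.6093,.0758,.0485]);cv2.drawMarker(a,(int((u-x0+.5)*fac),int((v-y0+.5)*fac)),(255,0,255),0,20)
    cv2.imwrite('pics/%s.png'%fn,a)
draw('s11',325,125,50,55,11,'o11',p,p[2]-.081)
draw('sc11',320,180,50,45,12,'o11b',p,p[2]-.081)
E
```

```text
(no output)
```

View pics/o11.png

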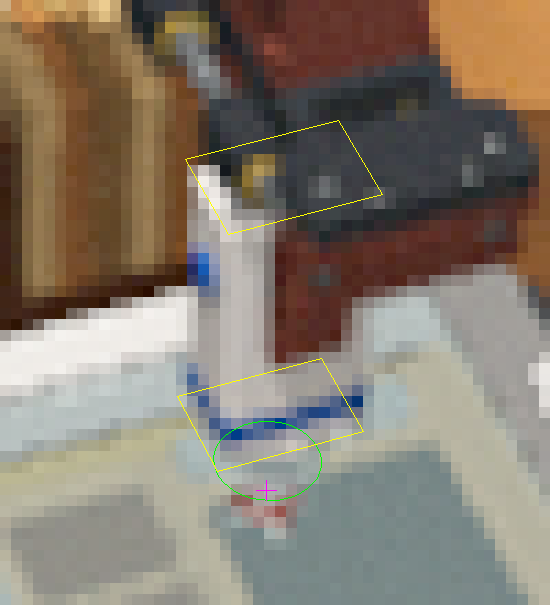

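View pics/o11b.png

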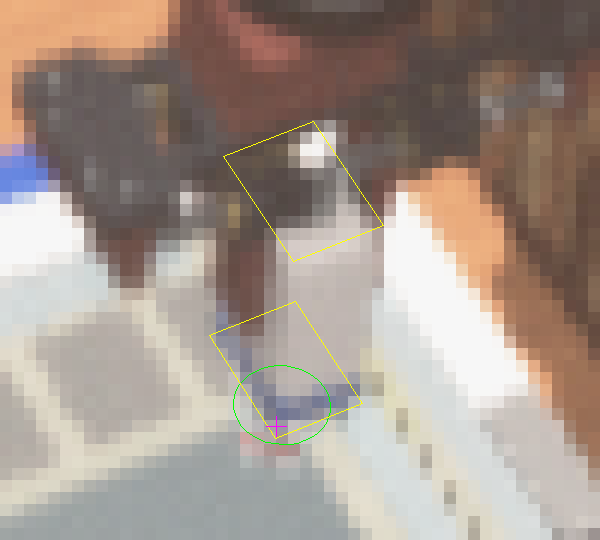

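```bash
python3 - <<'E'
from h import *
f=load('w11');print([np.round(dep(f,u,v)[2],4) for u,v in ((120,55),(180,55),(300,55),(380,55),(90,150),(425,150))])
o=ctrl.get_obs();print(o['time'],o['eef_pos'],np.abs(o['qd']).max(),o['finger_gap'])
print(ctrl.job_done())
E
```

```text
[np.float64(0.0522), np.float64(0.052), np.float64(0.0526), np.float64(0.053), np.float64(0.0518), np.float64(0.0532)]
16.4833 [0.60964952 0.07664238 0.14167477] 0.0027011751463558004 0.3643219679905722
the job is handed in; nothing more can be done
None
```

I finished the job and handed it in at 16.5 s, with the frame closed and the microscope held still over the red mark. No verdict was reported.

- **Frame:** I pushed it down along its arc with the closed fingertips on the front rail, taking about 0.7 rad/s as the pace. It seated with about 18 N on the rail. Afterwards the rails measured 52–53 mm above the bench (53.5 nominal), so it lies closed.
- **Microscope:** I gripped it across its 32 mm faces, lifted it out of the black dock and carried it over the ink tins with the nose about 17 cm above the bench. I turned it about 0.09 rad so that it lines up with the jig.
- **Last checks:** The tool was at (0.6096, 0.0766) and the mark measured at (0.6092, 0.0759). The nose was about 12 mm above the sheet. Tool heading was within a few thousandths of a radian of the jig's. The finger opening was 32 mm, so the grip was holding, and the arm was at rest.
- **Disagreements:** The side camera showed the lower end of the microscope 1–3 mm off the position expected from the tool, which could be a tilt of about 0.02 rad. The mark's position differed by 1–4 mm between the three cameras. Both are inside the limits, so I left them. I did not re-measure the bystanders; none looked moved in the last pictures.

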